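# Run along the vial row and seat the stoppers

## Task

Four stoppers stand a little proud of their glass vials in the aluminium block. With the fingers shut, run the fingertips lightly along the row, starting at the stopper beside the block's wire carrying loop and going on in order to the far end, so that each stopper in turn is pressed fully home on its vial, then draw clear. Do not lift or shift the block, and leave the jar, the dish and the forceps where they are.

Things in the scene. Friction and masses are not known exactly. Their poses are not given: they have to be found in the camera images.
- block: Heavy loose aluminium block (2.2 kg), 190 mm long (x), 60 wide (y), 38 high, at any yaw. Four upright glass vials stand in a row along its x axis, at x = -66, -22, 22, 66 mm, rims 57 mm above the work surface. A flat wire carrying loop, 26 mm up, 40 mm wide, sticks out 49 mm beyond the -x end. Origin: centre of the underside, on the work surface; z up.
- top1 (a point): Centre of the top of stopper 1, beside the loop (block x = -66 mm). Each stopper has a round head of slippery grey plastic, 34 mm across: a 2 mm rim, then a shallow cone (33 degrees) up to a flat top 8 mm across, 10.5 mm above the head's underside. Fully home the head sits on the vial rim, its top 67.5 mm above the work surface; it starts 4.5 to 6 mm higher.
- top2 (a point): The same point on stopper 2 (block x = -22 mm). Shut fingertips sliding along the row level with the home height (67.5 mm) ride onto the cones and press the heads down; pressing each from above works too.
- top3 (a point): The same point on stopper 3 (block x = 22 mm).
- top4 (a point): The same point on stopper 4, at the plain end (block x = 66 mm).
- stopper1 (a joint): How far stopper 1 is pushed in, in m: 0 = 6 mm proud, 0.006 = fully home (starts between 0 and 0.0015). It slides straight down against about 2 N of friction and stays where it is left.
- stopper2 (a joint): How far stopper 2 is pushed in, in m: 0 = 6 mm proud, 0.006 = fully home (starts between 0 and 0.0015). It slides straight down against about 2 N of friction and stays where it is left.
- stopper3 (a joint): How far stopper 3 is pushed in, in m: 0 = 6 mm proud, 0.006 = fully home (starts between 0 and 0.0015). It slides straight down against about 2 N of friction and stays where it is left.
- stopper4 (a joint): How far stopper 4 is pushed in, in m: 0 = 6 mm proud, 0.006 = fully home (starts between 0 and 0.0015). It slides straight down against about 2 N of friction and stays where it is left.
- jar: Bystander: small loose jar, 42 mm diameter, 62 mm high, origin at the centre of its underside.
- dish: Bystander: loose covered glass dish, 92 mm diameter, 16 mm high, origin at the centre of its underside.
- forceps: Bystander: loose steel forceps lying flat, 136 mm long along its x, 22 mm wide, 6 mm high, origin at the middle of its length, on the work surface.
There are look-alikes about, which are no part of the job. There is more than one size of the block; the job needs the largest.

How it is judged (in metres and radians):
On the way, in this order (a step that is already met when the one before it is completed fails the run):
1. the stopper beside the carrying loop is pressed home (at least 4.5 mm of its 6 mm travel) (value of joint stopper1 above 0.0045 m), for 0.1 s.
2. the stopper second from the loop is pressed home (at least 4.5 mm of its 6 mm travel) (value of joint stopper2 above 0.0045 m), for 0.1 s.
3. the stopper third from the loop is pressed home (at least 4.5 mm of its 6 mm travel) (value of joint stopper3 above 0.0045 m), for 0.1 s.
4. the stopper farthest from the loop is pressed home (at least 4.5 mm of its 6 mm travel) (value of joint stopper4 above 0.0045 m), for 0.1 s.
At the end, for the whole second after the job is handed in: All four stoppers are home (within 1.5 mm of fully down, i.e. tops below 69 mm), the block stands flat within 20 mm of where it was, and the jar, the dish and the forceps are within 20 mm of where they were (value of joint each of stopper1, stopper2, stopper3, stopper4 above 0.0045 m and distance of each of block, jar, dish, forceps from where it was at the start of the episode below 0.02 m and height (world z) of block below 0.005 m and angle between block's own z axis and vertical below 0.05 rad and linear speed of block below 0.01 m/s); the robot touches nothing.
It fails at once if the block is lifted (over 5 mm) or tipped (height (world z) of block above 0.005 m or angle between block's own z axis and vertical above 0.06 rad).
It fails at once if the block is shifted by more than 20 mm (distance of block from where it was at the start of the episode above 0.02 m).
It fails at once if the touch is heavy: over 40 N on the block, its vials or its stoppers (contact force between any of the arm, the fingers and block above 40 N).
It fails at once if the jar, dish or forceps is moved by more than 20 mm (distance of any of jar, dish, forceps from where it was at the start of the episode above 0.02 m).
It also fails if it takes over 40 s, if anything falls off the work surface, if the arm or the gripper's body presses on something with over 40 N, if the wrist force passes 120 N, or if a joint passes its speed limit or range.

## Robot

A 6-joint arm with a two-finger parallel gripper is mounted at the origin on the work surface. World frame = base frame: x ahead of the robot, y to its left, z up, the work surface at z = 0. Lengths are in mm, angles in rad, forces in N, time in s.
With the tool pointing down it reaches from about 350 to 975 mm from the base axis. Payload 7.1 kg.
Tool frame: the origin (TCP) lies at the very end of the fingers, on their centre line; the grasp point (between the pads) lies 19 mm behind it; z points along the fingers, y is the line along which they close (so a half turn about z gives the same grasp; the last joint's range is limited). The gripper opens to 88 mm and grips with 3 to 60 N. Pads are 20 mm wide; open, the fingers measure 115 mm over their backs; the gripper's body (75 mm by 178 mm) begins 61 mm behind the grasp point.
Start: joints at [1.137, 0.423, 1.63, -0, 1.089, -0.019], TCP at [251.847, 571.995, 222.675] pointing down, gripper open.
Joint ranges: [-3, 3], [-0.9, 2.11], [0.09, 2.58], [-1.31, 4.45], [0.11, 2.69], [-2.54, 2.54]. Speed limits (rad/s): [2.39, 2.39, 3.01, 3.14, 3.14, 3.14].

## Interface

Orientations are given as a rotation vector (axis times angle).
In Python, from workcell import sensors, imaging, close_job gives the robot as it stands. The module is installed in compiled form; this text tells all that it offers.
- The arm moves only by the tool servo_tool, never from a script. Its argument "steps" is a list of rows, each a list of 3 entries, a list of its own where there are three numbers: the shift along the world's x, y, z in m, then the turn, a rotation vector about the world's x, y, z in degrees, then the opening, from -1 (shut) to 1 (fully open). A call has exactly 8 rows; each row shifts and turns the commanded pose from where the row before left it; what a row does not reach is not made up. A row lasts 1/12 s, in which the tool goes at most 41.7 mm and 7.16 degrees, less where a joint would pass 70% of its speed; a pose out of reach is approached as far as the arm can. A call is refused whole if a number of a shift passes 0.0417 or a number of a turn 7.16, either way. A call with a gripper value outside its range is refused whole. The fingers move at their own pace and stop on an object; the grip force is fixed at half the most. Time passes only in rows, so rows that do not move let the fingers close, or fill a call up. It gives the time, the measured TCP pose, the force, the opening and the grip force at its end, in the units of the state.
- sensors.get_obs(): the state, without advancing time (a new reading comes with each control period).
- imaging.get_image(name): name is "scene" or "top"; returns a dict with "color" (400x640x3 uint8, blue, green, red), "range_z" (400x640 float32, mm along the optical axis (not along the pixel's ray), 0 where there is no reading), "vertical_fov" (degrees; the focal length in pixels is half the picture's height over the tangent of half this angle, whatever the lens; pixels are square), "cx", "cy" (the principal point, pixels), "rvec" (rotation vector, rad) and "tvec" (3), from world to camera coordinates, as OpenCV has them. Camera axes: x right, y down, z forward; pixel columns grow to the right and rows downward; lengths in mm; the calibration is good to about 2 mm. A picture is of the moment at which its call begins.
- close_job(): hands the job in; it is judged then, once.
The state is a dict: "t": time; "qpos": joint angles; "qvel": joint speeds; "joint_torque": joint torques, N m; "ee_pos": TCP position; "orientation": TCP orientation; "ft_force": force on the tool from outside, world axes, zero at the start; "moment": the same for the moment, N m; "width": finger opening in mm; "grasp_force": force on a finger pad.
Only numpy, scipy, OpenCV 4.12 (cv2) and the standard library are available. Lean on these libraries where they do the work, as an engineer would, in place of code of your own. Each camera call takes 0.05 s, during which the arm holds its last target. There are 200 camera calls.

## Working session

There is one attempt and no reset: what is moved stays moved. The work goes in short steps, Python scripts to look and compute and a tool call to move; the robot and the scene stay as the last step left them, time stands still between calls to the robot, and variables do not carry over. Pictures are saved under pics/ and viewed, at most 10 in all, crops included, and the job is handed in when it is done.

Besides the shell and the picture viewer there is one more tool, called after ">>>" as name([rows], argument=value, ...), one row to a line, values as JSON. servo_tool: Moves the arm, as the interface text tells. Its arguments: {"type":"object","properties":{"steps":{"type":"array"}},"required":["steps"]}

```bash
mkdir -p pics
cat > h.py <<'E'
import numpy as np,cv2
from workcell import sensors,imaging
def cloud(n):
    d=imaging.get_image(n); z=d["range_z"].astype(float); H,W=z.shape
    f=H/2/np.tan(np.radians(d["vertical_fov"])/2)
    u,v=np.meshgrid(np.arange(W),np.arange(H))
    P=np.stack([(u-d["cx"])*z/f,(v-d["cy"])*z/f,z],-1)
    R=cv2.Rodrigues(np.array(d["rvec"],float))[0]
    Q=(P-np.array(d["tvec"],float).ravel())@R
    Q[z==0]=np.nan
    return d["color"],Q
E
python3 - <<'E'
from h import *
for n in("top","scene"):
    c,Q=cloud(n); cv2.imwrite(f"pics/{n}.png",c); np.save(n+".npy",Q); print(np.nanmedian(Q[...,2]))
o=sensors.get_obs(); print({k:np.round(v,3) for k,v in o.items()})
E
```

```text
0.12645424773861197
-0.9346000694105113
{'t': np.float64(0.1), 'qpos': array([ 1.137,  0.424,  1.631,  0.   ,  1.089, -0.019]), 'qvel': array([ 0.   , -0.001, -0.003, -0.001, -0.001,  0.003]), 'joint_torque': array([ 0.0000e+00, -5.4562e+01, -2.7433e+01,  6.5000e-02,  1.9000e-02,
        0.0000e+00]), 'ee_pos': array([251.655, 571.547, 221.99 ]), 'orientation': array([-6.470e-01, -3.074e+00,  2.000e-03]), 'ft_force': array([-0.803,  0.158, -0.599]), 'moment': array([-0.025, -0.001, -0.015]), 'grasp_force': np.float64(0.0), 'width': np.float64(88.016)}
```

View pics/top.png

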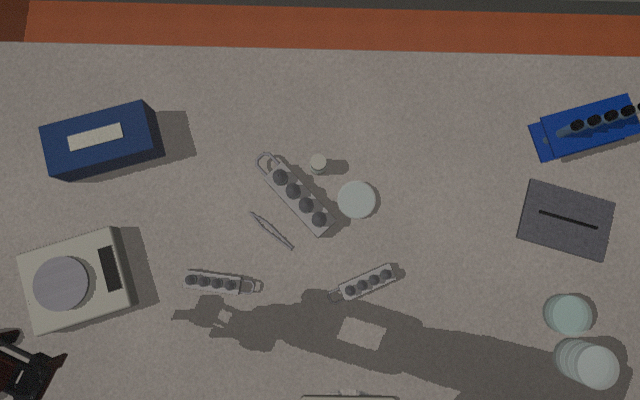

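View pics/scene.png

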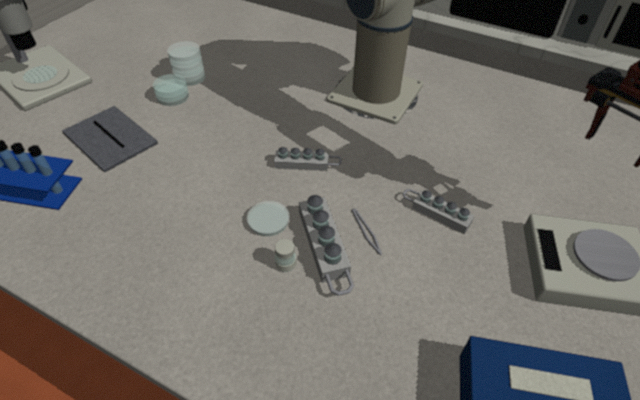

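The largest block is the middle one in the top view. Its loop is at about (268,162), and stoppers 1 to 4 are near (280,177), (293,191), (306,205) and (320,219). The jar, dish and forceps sit either side of it.

Run:
```python
from h import *
for n,(r0,r1,c0,c1) in {"top":(150,245,250,340),"scene":(190,300,295,360)}.items():
    Q=np.load(n+".npy")[r0:r1,c0:c1]
    m=((Q[...,2]>61)&(Q[...,2]<80)).astype(np.uint8)
    k,L,S,C=cv2.connectedComponentsWithStats(m)
    cs=[]
    for i in range(1,k):
        if S[i,4]>20:
            p=Q[L==i]; cs.append(p[:,:2].mean(0)); t=p[p[:,2]>np.percentile(p[:,2],80)]
            print(n,S[i,4],C[i]+[c0,r0],p.mean(0).round(1),p.min(0).round(),p.max(0).round(1),t.mean(0).round(1))
    Qf=Q.reshape(-1,3); b=Qf[(Qf[:,2]>30)&(Qf[:,2]<45)]
    print("block top rect",cv2.minAreaRect(b[:,:2].astype(np.float32)), np.median(b[:,2]))
Q=np.load("top.npy")
for nm,(c,r) in dict(jar=(318,160),dish=(356,200),forceps=(272,230),loop=(266,158)).items(): print(nm,Q[r,c].round())
```

```text
top 140 [318.15       161.63571429] [635.8  76.9  62.8] [618.  59.  61.] [654.   95.6  66. ] [634.6  75.5  64.7]
top 165 [279.55757576 176.11515152] [599.3 163.7  68.1] [584. 149.  61.] [616.6 179.2  75.6] [598.9 163.2  72.5]
top 171 [292.57309942 190.22222222] [567.5 133.4  68.3] [552. 117.  61.] [585.  148.7  76.4] [567.4 134.   72.8]
top 167 [305.65868263 204.41916168] [535.9 103.2  68.1] [521.  87.  61.] [551.1 118.4  75.9] [536.5 103.2  72.5]
top 174 [318.85057471 218.68390805] [504.2  73.   68.1] [488.  57.  61.] [520.   88.5  77.7] [503.8  71.6  72.9]
block top rect ((593.5192260742188, 109.48104858398438), (237.0511016845703, 129.98951721191406), 43.69381332397461) 37.772117882783434
scene 154 [315.23376623 200.70779221] [510.7  75.4  66.5] [491.  57.  61.] [524.6  90.5  73.4] [509.2  73.8  70.7]
scene 165 [320.61212121 216.17575758] [542.6 105.3  66.3] [524.  88.  61.] [555.7 120.6  72.9] [541.1 105.1  70.5]
scene 185 [326.69189189 232.55675676] [574.6 136.   66.8] [556. 119.  61.] [588.1 151.2  74.7] [571.9 135.2  71.1]
scene 202 [332.96534653 249.88118812] [606.  166.   66.7] [587. 148.  61.] [620.2 181.1  73.7] [604.4 165.   70.9]
block top rect ((586.985595703125, 121.73577117919922), (238.68368530273438, 100.58792114257812), 42.750770568847656) 36.64488788738617
jar [640.  77.  60.]
dish [555. -15.  14.]
forceps [481. 184.  -2.]
loop [656. 204.   0.]
```

>>> servo_tool([
  [[0.0145,-0.017,0],[0,0,0],-1],
  [[0.0145,-0.017,0],[0,0,0],-1],
  [[0.0145,-0.017,0],[0,0,0],-1],
  [[0.0145,-0.017,0],[0,0,0],-1],
  [[0.0145,-0.017,0],[0,0,0],-1],
  [[0.0145,-0.017,0],[0,0,0],-1],
  [[0.0145,-0.017,0],[0,0,0],-1],
  [[0.0145,-0.017,0],[0,0,0],-1],
])

```text
t: 0.77
ee_pos: [368.3, 434.9, 222.3]
orientation: [-0.647, -3.074, 0.001]
ft_force: [0.4, -0.8, -0.5]
width: 38.1
grasp_force: 0.0
```

>>> servo_tool([
  [[0.0145,-0.017,0],[0,0,0],-1],
  [[0.0145,-0.017,0],[0,0,0],-1],
  [[0.0145,-0.017,0],[0,0,0],-1],
  [[0.0145,-0.017,0],[0,0,0],-1],
  [[0.0145,-0.017,0],[0,0,0],-1],
  [[0.0145,-0.017,0],[0,0,0],-1],
  [[0.0145,-0.017,0],[0,0,0],-1],
  [[0.0145,-0.017,0],[0,0,0],-1],
])

```text
t: 1.43
ee_pos: [484.2, 298.9, 222.4]
orientation: [-0.647, -3.074, 0.001]
ft_force: [-0.0, 0.2, -0.1]
width: 0.5
grasp_force: 0.0
```

>>> servo_tool([
  [[0.0145,-0.017,0],[0,0,0],-1],
  [[0.0145,-0.017,0],[0,0,0],-1],
  [[0.0145,-0.017,0],[0,0,0],-1],
  [[0.0145,-0.017,0],[0,0,0],-1],
  [[0.0145,-0.017,-0.02],[0,0,0],-1],
  [[0.0145,-0.017,-0.02],[0,0,0],-1],
  [[0.0145,-0.017,-0.02],[0,0,0],-1],
  [[0.0145,-0.017,-0.02],[0,0,0],-1],
])

```text
t: 2.1
ee_pos: [600.2, 163.0, 141.6]
orientation: [-0.647, -3.074, 0.0]
ft_force: [0.2, 0.3, -0.3]
width: 0.7
grasp_force: 0.0
```

>>> servo_tool([
  [[0,0,-0.015],[0,0,0],-1],
  [[0,0,-0.015],[0,0,0],-1],
  [[0,0,-0.012],[0,0,0],-1],
  [[0,0,-0.01],[0,0,0],-1],
  [[0.001,0.001,-0.007],[0,0,0],-1],
  [[0,0,0],[0,0,0],-1],
  [[0,0,0],[0,0,0],-1],
  [[0,0,0],[0,0,0],-1],
])

```text
t: 2.77
ee_pos: [601.3, 165.4, 84.4]
orientation: [0.646, 3.073, 0.001]
ft_force: [-0.3, 0.2, -0.1]
width: 0.7
grasp_force: 0.0
```

Run:
```python
from h import *
c,Q=cloud("scene"); cv2.imwrite("pics/s2.png",cv2.resize(c[130:300,240:420],None,fx=3,fy=3))
```

```text
(no output)
```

View pics/s2.png

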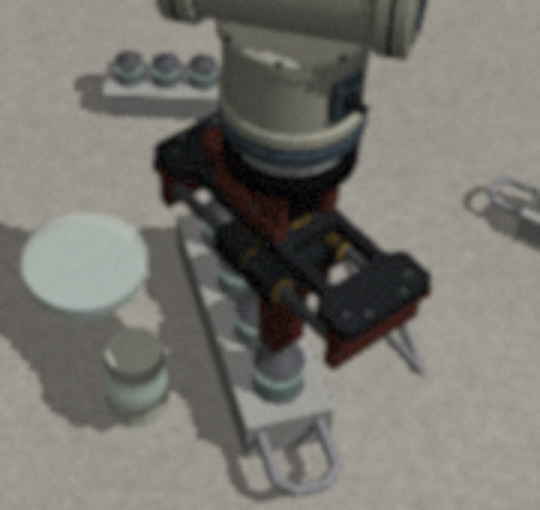

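The shut fingertips are directly above stopper 1, the one beside the loop, at crop (280,350). The jar and dish are clear. I'll press gently.

>>> servo_tool([
  [[0,0,-0.004],[0,0,0],-1],
  [[0,0,-0.004],[0,0,0],-1],
  [[0,0,-0.002],[0,0,0],-1],
  [[0,0,-0.002],[0,0,0],-1],
  [[0,0,-0.0015],[0,0,0],-1],
  [[0,0,-0.0015],[0,0,0],-1],
  [[0,0,-0.001],[0,0,0],-1],
  [[0,0,0],[0,0,0],-1],
])

```text
t: 3.48
ee_pos: [600.8, 165.0, 67.8]
orientation: [-0.647, -3.074, 0.0]
ft_force: [-1.3, -0.6, 3.1]
width: 0.8
grasp_force: 1.7
```

>>> servo_tool([
  [[0,0,0],[0,0,0],-1],
  [[0,0,0.008],[0,0,0],-1],
  [[0,0,0.008],[0,0,0],-1],
  [[-0.008,-0.0075,0],[0,0,0],-1],
  [[-0.008,-0.0075,0],[0,0,0],-1],
  [[-0.008,-0.0075,0],[0,0,0],-1],
  [[-0.008,-0.008,0],[0,0,0],-1],
  [[0,0,0],[0,0,0],-1],
])

```text
t: 4.15
ee_pos: [566.1, 132.6, 83.2]
orientation: [-0.648, -3.071, 0.002]
ft_force: [-0.1, 0.5, -0.3]
width: 0.2
grasp_force: 0.0
```

>>> servo_tool([
  [[0,0,-0.004],[0,0,0],-1],
  [[0,0,-0.004],[0,0,0],-1],
  [[0,0,-0.002],[0,0,0],-1],
  [[0,0,-0.002],[0,0,0],-1],
  [[0,0,-0.0015],[0,0,0],-1],
  [[0,0,-0.0015],[0,0,0],-1],
  [[0,0,-0.001],[0,0,0],-1],
  [[0,0,0],[0,0,0],-1],
])

```text
t: 4.82
ee_pos: [569.0, 134.6, 67.8]
orientation: [0.647, 3.074, 0.0]
ft_force: [-0.4, -0.7, 2.9]
width: 0.6
grasp_force: 1.6
```

>>> servo_tool([
  [[0,0,0],[0,0,0],-1],
  [[0,0,0.008],[0,0,0],-1],
  [[0,0,0.008],[0,0,0],-1],
  [[-0.008,-0.0075,0],[0,0,0],-1],
  [[-0.008,-0.0075,0],[0,0,0],-1],
  [[-0.008,-0.0075,0],[0,0,0],-1],
  [[-0.008,-0.008,0],[0,0,0],-1],
  [[0,0,0],[0,0,0],-1],
])

```text
t: 5.48
ee_pos: [534.0, 102.2, 83.2]
orientation: [-0.648, -3.071, 0.002]
ft_force: [-0.1, -0.7, -0.6]
width: 0.6
grasp_force: 0.0
```

>>> servo_tool([
  [[0,0,-0.004],[0,0,0],-1],
  [[0,0,-0.004],[0,0,0],-1],
  [[0,0,-0.002],[0,0,0],-1],
  [[0,0,-0.002],[0,0,0],-1],
  [[0,0,-0.0015],[0,0,0],-1],
  [[0,0,-0.0015],[0,0,0],-1],
  [[0,0,-0.001],[0,0,0],-1],
  [[0,0,0],[0,0,0],-1],
])

```text
t: 6.15
ee_pos: [537.0, 104.1, 67.8]
orientation: [0.647, 3.074, 0.0]
ft_force: [0.2, -1.1, 3.0]
width: 0.4
grasp_force: 1.7
```

>>> servo_tool([
  [[0,0,0],[0,0,0],-1],
  [[0,0,0.008],[0,0,0],-1],
  [[0,0,0.008],[0,0,0],-1],
  [[-0.008,-0.0075,0],[0,0,0],-1],
  [[-0.008,-0.0075,0],[0,0,0],-1],
  [[-0.008,-0.0075,0],[0,0,0],-1],
  [[-0.008,-0.008,0],[0,0,0],-1],
  [[0,0,0],[0,0,0],-1],
])

```text
t: 6.82
ee_pos: [502.0, 71.8, 83.2]
orientation: [-0.648, -3.071, 0.002]
ft_force: [-0.1, 0.4, 0.2]
width: 0.6
grasp_force: 0.0
```

>>> servo_tool([
  [[0,0,-0.004],[0,0,0],-1],
  [[0,0,-0.004],[0,0,0],-1],
  [[0,0,-0.002],[0,0,0],-1],
  [[0,0,-0.002],[0,0,0],-1],
  [[0,0,-0.0015],[0,0,0],-1],
  [[0,0,-0.0015],[0,0,0],-1],
  [[0,0,-0.001],[0,0,0],-1],
  [[0,0,0],[0,0,0],-1],
])

```text
t: 7.48
ee_pos: [505.1, 73.6, 67.8]
orientation: [0.647, 3.074, 0.0]
ft_force: [-0.5, -0.2, 3.8]
width: 0.8
grasp_force: 1.8
```

Now I'll draw clear, up and back away so the cameras can see the row.

>>> servo_tool([
  [[0,0,0],[0,0,0],-1],
  [[0,0,0.01],[0,0,0],-1],
  [[0,0,0.02],[0,0,0],-1],
  [[0,0,0.03],[0,0,0],-1],
  [[0,0,0.03],[0,0,0],-1],
  [[0,0,0.03],[0,0,0],-1],
  [[0,0.015,0.02],[0,0,0],-1],
  [[0,0.025,0],[0,0,0],-1],
])

```text
t: 8.15
ee_pos: [507.4, 113.2, 212.8]
orientation: [0.649, 3.066, 0.004]
ft_force: [1.4, 0.0, -0.6]
width: 0.4
grasp_force: 0.0
```

>>> servo_tool([
  [[-0.01,0.025,0],[0,0,0],-1],
  [[-0.01,0.025,0],[0,0,0],-1],
  [[-0.01,0.025,0],[0,0,0],-1],
  [[-0.01,0.025,0],[0,0,0],-1],
  [[-0.01,0.025,0],[0,0,0],-1],
  [[-0.01,0.025,0],[0,0,0],-1],
  [[-0.01,0.025,0],[0,0,0],-1],
  [[-0.01,0.025,0],[0,0,0],-1],
])

```text
t: 8.82
ee_pos: [424.0, 314.7, 208.3]
orientation: [0.647, 3.074, 0.0]
ft_force: [-0.4, -0.4, 0.3]
width: 0.7
grasp_force: 0.0
```

>>> servo_tool([
  [[-0.01,0.025,0],[0,0,0],-1],
  [[-0.01,0.025,0],[0,0,0],-1],
  [[-0.01,0.025,0],[0,0,0],-1],
  [[-0.01,0.025,0],[0,0,0],-1],
  [[-0.01,0.025,0],[0,0,0],-1],
  [[0,0.02,0],[0,0,0],-1],
  [[0,0,0],[0,0,0],-1],
  [[0,0,0],[0,0,0],-1],
])

```text
t: 9.48
ee_pos: [374.4, 458.9, 207.9]
orientation: [0.644, 3.075, -0.0]
ft_force: [0.7, -0.1, -0.3]
width: 0.7
grasp_force: 0.0
```

Run:
```python
from h import *
P={}
for n,(r0,r1,c0,c1) in {"top":(150,245,250,340),"scene":(190,300,295,360)}.items():
    c,A=cloud(n); cv2.imwrite(f"pics/{n}3.png",c)
    for Q in(np.load(n+".npy"),A):
        Q=Q[r0:r1,c0:c1]; k,L,S,C=cv2.connectedComponentsWithStats(((Q[...,2]>59)&(Q[...,2]<82)).astype(np.uint8))
        for i in range(1,k):
            if S[i,4]>20: p=Q[L==i]; print(n,p[:,:2].mean(0).round(1),np.percentile(p[:,2],90).round(1))
```

```text
top [636.2  77.1] 64.2
top [599.3 163.7] 72.1
top [567.6 133.4] 72.3
top [535.8 103.3] 72.3
top [504.2  73. ] 72.4
top [636.5  77.1] 64.0
top [599.4 164.2] 67.2
top [567.8 133.9] 66.8
top [535.7 103.7] 67.2
top [504.3  73. ] 67.0
scene [510.9  75.5] 70.4
scene [542.7 105.3] 70.2
scene [574.5 136.1] 70.5
scene [606.1 166.1] 70.7
scene [510.   74.6] 65.9
scene [541.8 105.4] 66.5
scene [574.1 136. ] 65.8
scene [605.2 166.2] 66.0
```

View pics/top3.png

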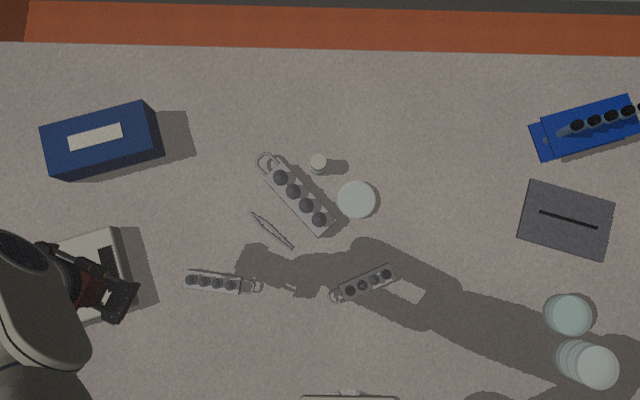

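All four stoppers dropped about 5 mm. The block, jar (318,162), dish (356,200) and forceps (272,230) haven't moved, and the arm is clear.

```bash
python3 -c "
from workcell import close_job
print(close_job())"
```

```text
the job is handed in; nothing more can be done
None
```

All four stoppers were pressed home in order from the loop end, one at a time from above instead of in a single sliding pass. The wrist force read about 3–4 N at each press. The block, jar, dish and forceps were not moved, and the job is handed in; no verdict was returned.

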